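# Clamp the notched bench pin in the bench clamp

## Task

Set up the bench pin for sawing: lay the V-notched piece of wood (not the plain blank) flat along the bed of the bench clamp, its square tail up against the low stop ledge under the raised jaw and its notch pointing outward beyond the end of the bed, straight and centred on the bed. Slide the clamp's free jaw down the bar against the wood until its arm tilts and binds on the bar, then screw the wing handle tight, clockwise seen from above by a good half turn or more, and let go. Leave everything else on the bench where it is.

Things in the scene. Friction and masses are not known exactly. Their poses are not given: they have to be found in the camera images.
- clamp: grey bench clamp bolted down. Origin on the bench under the screw axis; x runs out along the bed, z up. Bed (in mm) 50 wide, x -180 to +70, top at z 40. Low ledge 10 mm high across the bed, its face at x -28. Upright steel bar 12 x 28 mm at x -155, to z 270. On it slides the free jaw: sleeve (x -175 to -135, 45 wide, 64 tall) and level arm 20 wide, 28 tall reaching to x +16 over the bed
- pin: the bench pin: wooden board 160 x 50 x 22 mm, about 150 g, with a V notch 28 mm wide and 34 mm deep in one end (the nose, at its +x). Origin at the centre of its underside. Well clamped, it lies along clamp x with its origin at clamp x 52 to 54 mm, y 0, z 40 mm, so that its nose overhangs the bed by 64 mm
- pin_tail (a point): middle of the lower edge of the pin's square tail end (pin x -80)
- pin_nose (a point): middle of the pin's notched end, at underside level (pin x +80)
- spindle: steel screw spindle through the end of the jaw's arm. Origin at the centre of the underside of its round pad (34 mm across), which presses on the wood; its z is along the screw, up. The wing handle sits on its top
- jaw_push (a point): point on top of the jaw's arm, 65 mm out from the bar's centre, 90 mm from the screw: push straight down here, with shut fingers, to slide the jaw. It slides with about 3 N; once the pad meets the wood it takes about 10 N and sinks about 5 mm more while the arm tilts nose-up, then jams solid: stop at 15 to 20 N. It stays jammed when let go
- handle_grip (a point): centre of the wooden wing handle on top of the screw: 52 mm long along its x, 14 mm thick along its y, 36 mm high; 108 mm above the pad's underside, on the screw axis. Below the wing 12 mm are free but for the 24 mm hub; then comes the arm's boss, 32 mm across
- jaw (a joint): height of the sliding jaw, m: the pad's underside stands this far above the bed's top when the screw is backed right off and the arm is level. 0 to 0.115; stays where it is left by friction. Starts between 0.052 and 0.100
- rock (a joint): tilt of the jaw's arm, rad: 0 level (hanging free), about 0.06 when the nose is pushed up and the sleeve binds on the bar
- handle (a joint): turn of the wing handle, rad, 0 (backed off) to 10.5; grows clockwise seen from above and lowers the pad 1.27 mm per rad; friction 0.12 N m. Starts at 0 to 1.2. Once the jaw is bound each further rad adds about 9 N on the wood. Tight is 28 N or more: 3.2 rad past binding does it, more is fine
- blank: bystander: plain wooden blank, a decoy: same wood and size as the bench pin (160 x 50 x 22 mm) but a plain rectangle without a notch; origin at the centre of its underside
- stake: bystander: polished steel stake standing upright, 38 mm across, 72 mm tall; origin at the centre of its foot
- hammer: bystander: hammer lying flat, 250 mm long, along its own x (handle to -x)
- block: bystander: flat square steel block, 65 x 65 x 20 mm; origin under its centre
- mug: bystander: red mug, 74 mm across, 85 mm tall; origin under its centre, handle at its +y
- driver: bystander: screwdriver lying flat, 190 mm long, along its own x
- dome: bystander: brass doming block, 55 mm cube; origin under its centre
- jar: bystander: glass jar with black lid, 56 mm across, 70 mm tall; origin under its centre

How it is judged (in metres and radians):
On the way, in this order (a step that is already met when the one before it is completed fails the run):
1. the notched pin lies flat on the bed, tail at the ledge under the jaw, notch outward (x of pin_tail in the frame of clamp between -0.034 and -0.015 m and y of pin_tail in the frame of clamp between -0.012 and 0.012 m and y of pin_nose in the frame of clamp between -0.022 and 0.022 m and x of pin_nose in the frame of clamp above 0.11 m and angle between pin's own z axis and vertical below 0.08 rad and z of pin_tail in the frame of clamp between 0.034 and 0.046 m and value of joint rock below 0.02 rad), for 0.2 s.
2. the jaw has been slid down onto the pin and its arm is tilted and bound, before the screw is tightened (x of pin_tail in the frame of clamp between -0.034 and -0.015 m and y of pin_tail in the frame of clamp between -0.012 and 0.012 m and y of pin_nose in the frame of clamp between -0.022 and 0.022 m and x of pin_nose in the frame of clamp above 0.11 m and angle between pin's own z axis and vertical below 0.08 rad and z of pin_tail in the frame of clamp between 0.034 and 0.046 m and value of joint rock above 0.035 rad and contact force between spindle and pin between 1 and 26 N), for 0.2 s.
At the end, for the whole second after the job is handed in: Pin flat on the bed (tilt < 0.08 rad), tail end within 12 mm of the ledge, tail within 12 mm and nose within 22 mm of the bed's centre line, notch outward; arm tilted > 0.035 rad, pad pressing the pin with > 28 N, handle turned past 2.2 rad; pin at rest; bystanders moved < 30 mm (x of pin_tail in the frame of clamp between -0.034 and -0.015 m and y of pin_tail in the frame of clamp between -0.012 and 0.012 m and y of pin_nose in the frame of clamp between -0.022 and 0.022 m and x of pin_nose in the frame of clamp above 0.11 m and angle between pin's own z axis and vertical below 0.08 rad and z of pin_tail in the frame of clamp between 0.034 and 0.046 m and contact force between spindle and pin above 28 N and value of joint handle above 2.2 rad and value of joint rock above 0.035 rad and linear speed of pin below 0.02 m/s); the robot touches nothing.
It fails at once if a bystander (blank, stake, hammer, block, mug, screwdriver, doming block or jar) is moved more than 30 mm (distance of any of blank, stake, hammer, block, mug, driver, dome, jar from where it was at the start of the episode above 0.03 m).
It also fails if it takes over 72 s, if anything falls off the work surface, if the arm or the gripper's body presses on something with over 40 N, if the wrist force passes 120 N, or if a joint passes its speed limit or range.

## Robot

A 7-joint arm with a two-finger parallel gripper is mounted at the origin on the work surface. World frame = base frame: x ahead of the robot, y to its left, z up, the work surface at z = 0. Lengths are in mm, angles in rad, forces in N, time in s.
With the tool pointing down it reaches from about 425 to 950 mm from the base axis. Payload 4.7 kg.
Tool frame: the origin (TCP) lies midway between the tips of the shut fingers; the grasp point (between the pads) lies 19 mm behind it (arm.grasp_offset is the distance from the TCP to the grasp point, in mm); z points along the fingers, y is the line along which they close (so a half turn about z gives the same grasp; the last joint's range is limited). The gripper opens to 87 mm and grips with 3 to 60 N. Pads are 19 mm wide; open, the fingers measure 117 mm over their backs; the gripper's body (75 mm by 190 mm) begins 51 mm behind the grasp point.
Start: joints at [1.218, 0.469, -0.049, 1.532, 0.024, 1.141, -0.082], TCP at [214.813, -639.926, 222.573] pointing down, gripper open.
Joint ranges: [-2.59, 2.59], [-0.33, 1.99], [-1.39, 1.29], [0.1, 2.45], [-1.04, 4.18], [0.21, 1.99], [-2.66, 2.66]. Speed limits (rad/s): [2.57, 2.57, 3.14, 3.14, 3.14, 3.14, 3.14].

## Interface

Orientations are given as a 3x3 rotation matrix whose columns are the frame's x, y, z axes.
In Python, from workcell import arm gives the robot as it stands.
- The arm moves only by the shell command python3 jog.py [OPENING] [FORCE], which reads ROWS from standard input. ROWS is a JSON list of rows, 1 to 20 of them, each an object with the fields x, y, z (the shift in units of 50 mm), wx, wy, wz (a rotation vector in rad); a field left out counts as zero; each row shifts and turns the commanded pose from where the row before left it, along the tool's axes as they then stand; what a row does not reach is not made up. A row lasts 1/10 s, in which the tool goes at most 50 mm and 0.15 rad, less where a joint would pass 70% of its speed; a pose out of reach is approached as far as the arm can. OPENING is the finger opening in mm, set as the command begins (- or left out keeps the last). The fingers move at their own pace and stop on an object; FORCE is the grip in N (left out, the last holds). Time passes only in rows, so rows that do not move let the fingers close. It prints the time, the measured TCP pose, the force, the opening and the grip force at its end. Input that does not fit is refused with a message, and nothing moves.
- arm.get_obs(): the state, without advancing time (a new reading comes with each control period).
- arm.snapshot(name): name is "scene" or "top" or "wrist"; returns a dict with "image" (400x640x3 uint8, red, green, blue), "fov_y" (degrees; the focal length in pixels is half the picture's height over the tangent of half this angle, whatever the lens; pixels are square), "cx", "cy" (the principal point, pixels), "position" and "orientation" of the camera in the world; the wrist camera has in their place "hand_eye" (4x4, takes a point from camera to tool coordinates, whose origin is the TCP and whose axes are the flange's). Camera axes: x right, y down, z forward; pixel columns grow to the right and rows downward; lengths in mm; the calibration is good to about 2 mm. A picture is of the moment at which its call begins: read the wrist's pose just before it. There is no depth.
- arm.hand_in(): hands the job in; it is judged then, once.
The state is a dict: "time": time; "joint_pos": joint angles; "qd": joint speeds; "effort": joint torques, N m; "tool_pos": TCP position; "ee_rot": TCP orientation; "force": force on the tool from outside, world axes, zero at the start; "torque": the same for the moment, N m; "opening": finger opening in mm; "grasp_force": force on a finger pad.
Only numpy, scipy, OpenCV 4.12 (cv2) and the standard library are available. Lean on these libraries where they do the work, as an engineer would, in place of code of your own. Each camera call takes 0.05 s, during which the arm holds its last target. There are 200 camera calls.

## Working session

There is one attempt and no reset: what is moved stays moved. The work goes in short steps, Python scripts to look and compute and a shell command to move; the robot and the scene stay as the last step left them, time stands still between calls to the robot, and variables do not carry over. Pictures are saved under pics/ and viewed, at most 10 in all, crops included, and the job is handed in when it is done.

```bash
ls; mkdir -p pics; python3 - <<'E'
from workcell import arm
import cv2,numpy as np
for n in ["scene","top"]:
    s=arm.snapshot(n); print(n,s["fov_y"],s["cx"],s["cy"],s["position"],np.round(s["orientation"],4).tolist())
    cv2.imwrite(f"pics/{n}0.png",s["image"][:,:,::-1])
    np.save(f"pics/{n}0.npy",s,allow_pickle=True)
o=arm.get_obs();print(o["time"],o["tool_pos"],np.round(o["ee_rot"],3).tolist(),o["opening"],o["force"])
print(arm.grasp_offset)
E
```

```text
jog.py
pics
workcell.py
scene 57.05268220426804 322.29346385792735 199.4275798990857 [976.13661377 403.63741572 877.69720671] [[-0.6665, 0.6109, -0.4272], [0.7453, 0.5341, -0.3991], [-0.0157, -0.5844, -0.8113]]
top 47.85773821688902 319.60010858107523 198.27690000789903 [ 313.50354427    4.98903697 1357.81361325] [[0.0276, -0.9835, 0.1789], [-0.9994, -0.0307, -0.015], [0.0203, -0.1784, -0.9838]]
0.1 [ 214.64090821 -639.39234953  221.60226294] [[0.948, 0.318, -0.001], [0.318, -0.948, 0.002], [-0.0, -0.002, -1.0]] 87.28012043446718 [-0.43705557  0.41837723  0.47261879]
18.700000000000003
```

View pics/scene0.png

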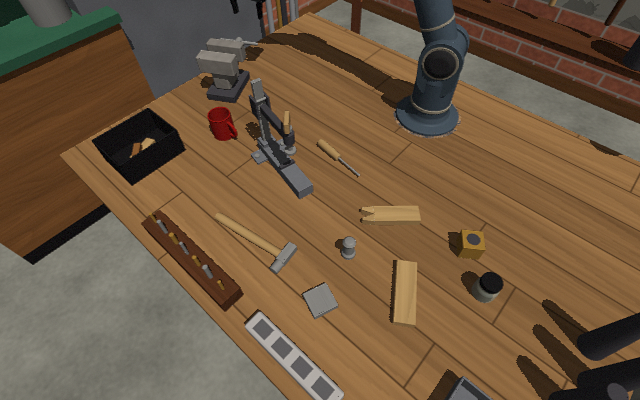

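View pics/top0.png

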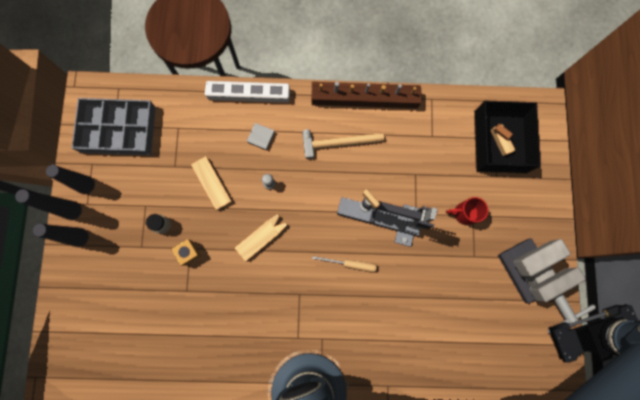

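The scene view shows the pin with its V notch at about (390,214) and the plain blank at (404,292). The clamp bed's end is at (303,188), its bar at (258,100) and the wing at (287,122). In the top view the pin is at (262,238) with its notch at (278,222), the bed end at (345,208), the wing at (371,199) and the bar at (430,215).

```bash
cat > h.py <<'E'
import numpy as np,cv2
from workcell import arm
def cam(n):
    o=arm.get_obs(); s=arm.snapshot(n)
    if n=="wrist":
        T=np.eye(4);T[:3,:3]=o["ee_rot"];T[:3,3]=o["tool_pos"];T=T@np.array(s["hand_eye"]);s["position"]=T[:3,3];s["orientation"]=T[:3,:3]
    return s
def f(s): return 200/np.tan(np.radians(s["fov_y"]/2))
def ray(s,uv):
    d=np.array([(uv[0]-s["cx"])/f(s),(uv[1]-s["cy"])/f(s),1]); d=np.array(s["orientation"])@d
    return np.array(s["position"]),d/np.linalg.norm(d)
def onz(s,uv,z):
    p,d=ray(s,uv); return p+d*(z-p[2])/d[2]
def proj(s,P):
    c=np.array(s["orientation"]).T@(np.array(P)-s["position"]); return c[:2]/c[2]*f(s)+[s["cx"],s["cy"]]
def tri(s1,a,s2,b):
    p,d=ray(s1,a);q,e=ray(s2,b)
    t=np.linalg.lstsq(np.c_[d,-e],q-p,rcond=None)[0]
    A=p+t[0]*d;B=q+t[1]*e
    return (A+B)/2,np.linalg.norm(A-B)
def save(s,name): cv2.imwrite(f"pics/{name}.png",s["image"][:,:,::-1]); np.save(f"pics/{name}.npy",s,allow_pickle=True)
def load(name): return np.load(f"pics/{name}.npy",allow_pickle=True).item()
E
python3 - <<'E'
from h import *
t=load("top0");s=load("scene0")
for n,uv,z in [("pin",(262,238),22),("notch",(278,222),22),("tail",(244,253),22),("bedend",(341,208),40),("wing",(371,199),180),("bar",(430,215),270),("blank",(211,183),22),("stake",(268,182),40),("driver",(345,264),10),("mug",(475,210),60),("dome",(184,252),55)]: print(n,np.round(onz(t,uv,z)))
print("wing",tri(t,(371,199),s,(287,122)))
print("pin",tri(t,(262,238),s,(390,214)))
w=cam("wrist");print(w["hand_eye"],w["fov_y"],w["cx"],w["cy"])
E
```

```text
pin [432. 152.  22.]
notch [481. 107.  22.]
tail [386. 202.  22.]
bedend [526. -79.  40.]
wing [ 530. -150.  180.]
bar [ 478. -283.  270.]
blank [593. 313.  22.]
stake [598. 140.  40.]
driver [363. -96.  10.]
mug [ 529. -472.   60.]
dome [382. 368.  55.]
wing (array([ 518.47444459, -141.06396627,  237.65685087]), np.float64(2.956880335968816))
pin (array([432.35734271, 153.59209509,  10.83046985]), np.float64(1.6576165026471426))
[[ 5.13152852e-04 -9.63531129e-01 -2.67595778e-01  7.39631458e+01]
 [ 9.99999102e-01  8.25830321e-04 -1.05592410e-03 -2.77612986e-01]
 [ 1.23840444e-03 -2.67594995e-01  9.63530687e-01 -1.61740086e+02]
 [ 0.00000000e+00  0.00000000e+00  0.00000000e+00  1.00000000e+00]] 63.758991463969146 316.1273812398031 200.18668437387205
 3  7 42 workcell.py
```
Wing grip at height 237 → pad underside at ~129 from bench → jaw ≈ 0.089 + ... okay. 

The manual's scale: shifts go in units of 50 mm. Converting my numbers, -48 mm is -0.96, 36 mm is 0.72.

```bash
echo '[{"z": -0.96},{"z": -0.96},{"x": 0.72,"y": -0.54,"z": -0.14},{"x": 0.72,"y": -0.54,"z": -0.14},{"x": 0.72,"y": -0.54,"z": -0.14},{"x": 0.72,"y": -0.54,"z": -0.14},{"x": 0.72,"y": -0.54,"z": -0.14},{"x": 0.72,"y": -0.54,"z": -0.14},{"x": 0.72,"y": -0.54,"z": -0.14},{"x": 0.72,"y": -0.54,"z": -0.14},{"x": 0.72,"y": -0.54,"z": -0.14},{"x": 0.72,"y": -0.54,"z": -0.14},{"x": 0.72,"y": -0.54,"z": -0.14},{},{},{}]' | python3 jog.py 87
python3 - <<'E'
from h import *
w=cam("wrist");save(w,"w1");print(arm.get_obs()["joint_pos"],w["position"])
E
```

```text
time: 1.75
tool_pos: [494.9, -233.7, 395.0]
ee_rot: [[0.949, 0.316, -0.001], [0.316, -0.949, -0.0], [-0.001, -0.0, -1.0]]
force: [0.1, -0.7, -0.4]
opening: 87.0
grasp_force: 0.0
[ 0.63707715  0.17311244 -0.32234003  1.56354077  0.05592573  1.41492634
 -0.93939713] [ 565.1415029  -209.95368903  556.68716622]
```

View pics/w1.png

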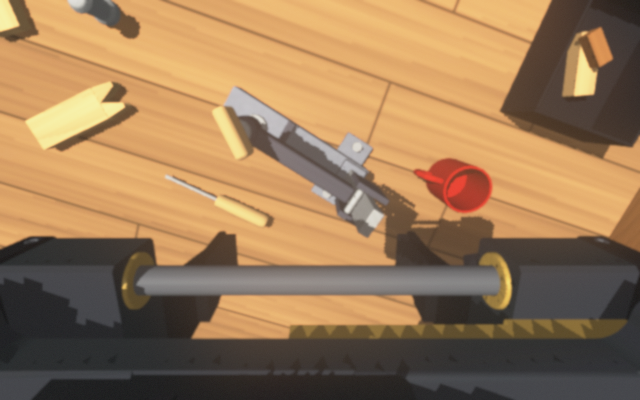

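The picture shows the wing handle at (214,107)-(247,158), the bed's outer end at about (237,87), the bar top at (372,215), and the notched pin with tail corners (26,122) and (44,149) and nose at (115,94).

Converted, -45 mm is -0.9, 5 mm is 0.1.

```bash
echo '[{"x": 0.18,"y": -0.9,"z": 0.2},{"x": 0.18,"y": -0.9,"z": 0.2},{"x": 0.18,"y": -0.9,"z": 0.2},{"x": 0.18,"y": -0.9,"z": 0.2},{"x": 0.18,"y": -0.9,"z": 0.2},{"x": 0.18,"y": -0.9,"z": 0.2},{"x": 0.18,"y": -0.9,"z": 0.2},{"x": 0.18,"y": -0.9,"z": 0.2},{"z": 0.1,"wz": 0.14},{"z": 0.1,"wz": 0.14},{"z": 0.1,"wz": 0.14},{"z": 0.1,"wz": 0.14},{"z": 0.1,"wz": 0.14},{"z": 0.1,"wz": 0.14},{"z": 0.1,"wz": 0.14},{"z": 0.1,"wz": 0.14},{},{}]' | python3 jog.py
python3 - <<'E'
from h import *
w=cam("wrist");save(w,"w2");print(arm.get_obs()["joint_pos"],w["position"])
a=load("w1")
for uv in [(26,122),(44,149),(112,84),(124,105)]: print(onz(a,uv,22))
E
```

```text
time: 3.6
tool_pos: [450.1, 130.4, 275.6]
ee_rot: [[0.781, -0.625, -0.007], [-0.625, -0.781, -0.009], [-0.0, 0.011, -1.0]]
force: [0.3, 0.9, 0.3]
opening: 86.9
grasp_force: 0.0
[-0.07867592  0.10316765 -0.31996877  1.91092489  0.041106    1.1428231
 -2.65999201] [509.07412215  86.62546804 437.33981062]
[399.15578279 230.3472466   22.        ]
[364.05763961 198.31806208  22.        ]
[501.39443382 107.19216967  22.        ]
[475.77412305  84.1284541   22.        ]
```

View pics/w2.png

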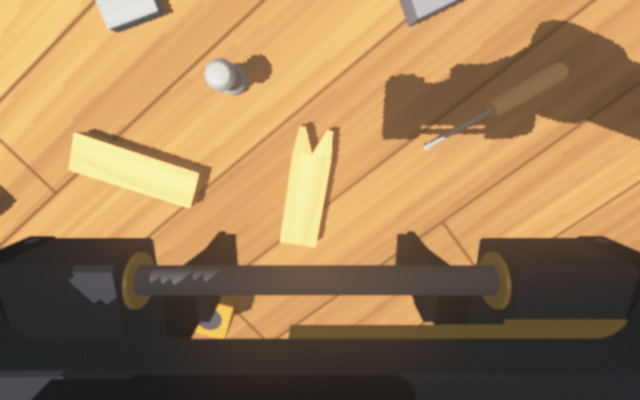

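The pin sits at about (307,190) with its nose tips at (304,127) and (331,131) and tail corners at (282,242) and (315,246). It is about 7° off the tool heading, with joint 7 at its limit, and the blank is at (137,170).

```bash
cat >> h.py <<'E'
def pinrect(s,box):
    x0,y0,x1,y1=box; im=s["image"][y0:y1,x0:x1]
    lab=cv2.cvtColor(np.ascontiguousarray(im),cv2.COLOR_RGB2LAB)
    m=cv2.threshold(lab[:,:,0],0,255,cv2.THRESH_OTSU)[1]; 
    m=cv2.inRange(lab,(195,90,150),(255,135,220)) if False else m
    c=max(cv2.findContours(m,cv2.RETR_EXTERNAL,cv2.CHAIN_APPROX_NONE)[0],key=cv2.contourArea)
    return c[:,0,:]+[x0,y0],m
E
python3 - <<'E'
from h import *
for n,pts in [("w1",[(75,115),(60,90),(50,160),(20,100)]),("w2",[(300,200),(260,200),(340,200),(300,225),(317,140)])]:
    s=load(n); hsv=cv2.cvtColor(s["image"],cv2.COLOR_RGB2HSV)
    print(n,[(s["image"][v,u].tolist(),hsv[v,u].tolist()) for u,v in pts])
E
```

```text
w1 [([247, 239, 166], [27, 84, 247]), ([218, 162, 102], [16, 136, 218]), ([227, 172, 110], [16, 131, 227]), ([217, 160, 103], [15, 134, 217])]
w2 [([247, 242, 172], [28, 77, 247]), ([227, 172, 109], [16, 133, 227]), ([238, 186, 116], [17, 131, 238]), ([247, 239, 166], [27, 84, 247]), ([169, 123, 80], [14, 134, 169])]
```

```bash
cat > /tmp/p.py <<'E'
import re
t=open('h.py').read(); t=t[:t.index('def pinrect')]
t+='''def pinpoly(s,box):
    x0,y0,x1,y1=box; im=cv2.resize(np.ascontiguousarray(s["image"][y0:y1,x0:x1]),None,fx=4,fy=4,interpolation=cv2.INTER_CUBIC)
    m=cv2.inRange(cv2.cvtColor(im,cv2.COLOR_RGB2HSV),(22,40,150),(35,255,255))
    c=max(cv2.findContours(m,cv2.RETR_EXTERNAL,cv2.CHAIN_APPROX_NONE)[0],key=cv2.contourArea)
    a=cv2.approxPolyDP(c,10,True)[:,0]
    return (a+.5)/4-.5+[x0,y0]
'''
open('h.py','w').write(t)
E
python3 /tmp/p.py; python3 - <<'E'
from h import *
a=load("w1");b=load("w2")
for s,box in [(a,(15,70,140,160)),(b,(265,110,350,260))]:
    p=pinpoly(s,box); 
    for q in p: print(np.round(q,1),np.round(onz(s,q,22),1))
    print()
E
```

```text
[110.1  83.1] [501.8 110.2  22. ]
[87.1 89.1] [481.3 143.2  22. ]
[ 26.1 120.4] [401.8 230.4  22. ]
[ 42.1 147.4] [365.8 201.5  22. ]
[ 92.1 125.1] [428.1 128.1  22. ]
[122.9 106.9] [472.3  85.4  22. ]
[121.4 102.6] [478.1  88.7  22. ]
[ 99.9 102.6] [467.2 121.2  22. ]

[300.4 126.6] [503.3 111.   22. ]
[292.1 153.4] [484.  140.6  22. ]
[280.1 240.6] [401.5 230.9  22. ]
[313.6 246.6] [365.3 200.4  22. ]
[329.9 161.9] [444.9 109.4  22. ]
[331.9 132.1] [473.1  84.2  22. ]
[325.9 131.4] [478.6  89.5  22. ]
[311.6 153.4] [468.3 121.   22. ]
[303.9 127.1] [500.1 107.9  22. ]
```

Converted, 40 mm is 0.8, 30 mm is 0.6.

```bash
echo '[{"y": -0.14,"z": 0.8},{"z": 0.8},{"z": 0.8},{"z": 0.8},{"z": 0.8},{"z": 0.6},{"z": 0.4},{"z": 0.32},{},{},{}]' | python3 jog.py
```

```text
time: 4.75
tool_pos: [453.7, 133.1, 10.5]
ee_rot: [[0.779, -0.626, -0.006], [-0.626, -0.779, -0.007], [-0.0, 0.009, -1.0]]
force: [-0.2, 0.8, 1.0]
opening: 86.8
grasp_force: 0.0
```

```bash
echo '[{"x": -0.04,"y": -0.04,"z": 0.12},{},{},{},{},{},{},{},{},{}]' | python3 jog.py 40 40
python3 - <<'E'
from h import *
w=cam("wrist");save(w,"w3")
E
```

```text
time: 5.75
tool_pos: [452.5, 136.0, 3.6]
ee_rot: [[0.78, -0.625, -0.007], [-0.625, -0.78, -0.009], [-0.0, 0.011, -1.0]]
force: [-0.5, 0.2, 1.3]
opening: 52.1
grasp_force: 37.5
```

View pics/w3.png

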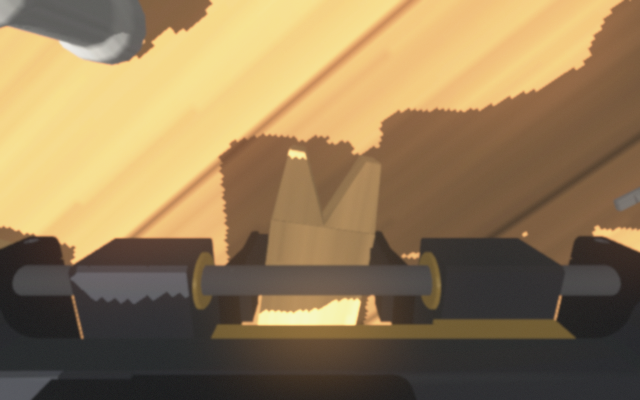

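The nose pokes out between the fingers, with tips at (297,150) and (372,160). Its centre line leans right from (313,310) to (335,155), so the pin is still about 7° skewed in the grip. I'll try squeezing harder.

Converted, -4 mm is -0.08.

```bash
echo '[{"z": -0.08},{},{},{},{},{}]' | python3 jog.py 40 60 | grep -E "open|grasp|tool"; echo '[{"z": -0.6},{"z": -0.8},{"z": -0.8},{"z": -0.8},{"z": -0.8},{},{}]' | python3 jog.py
python3 - <<'E'
from h import *
w=cam("wrist");save(w,"w4")
o=arm.get_obs();T=np.eye(4);T[:3,:3]=o["ee_rot"];T[:3,3]=o["tool_pos"]
# hypothetic: pin top plane in tool frame z=-19+... top at z_tcp=-(22-3.6)
for n in("w3","w4"):
    s=load(n);im=cv2.resize(s["image"][130:240,250:400],None,fx=4,fy=4);cv2.imwrite(f"pics/{n}c.png",im[:,:,::-1])
s=load("w4")
cv2.imwrite("pics/w34.png",np.vstack([cv2.imread("pics/w3c.png"),cv2.imread("pics/w4c.png")])[:, :][::2,::2])
E
```

```text
tool_pos: [452.3, 135.9, 7.4]
opening: 51.1
grasp_force: 56.6
time: 7.1
tool_pos: [453.9, 137.6, 198.0]
ee_rot: [[0.78, -0.626, -0.006], [-0.626, -0.78, -0.008], [0.001, 0.01, -1.0]]
force: [-0.1, 0.3, -1.9]
opening: 51.6
grasp_force: 56.6
```

View pics/w34.png

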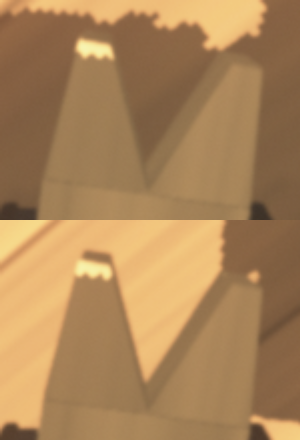

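The upper panel is before the squeeze and the lower is lifted. The V is clear, with the left tip's top edge at image (289,150)-(305,153) and the right tip's at (362,157)-(381,164). The pin is held with some skew left.

```bash
python3 - <<'E'
from h import *
s=load("w4");H=np.array(s["hand_eye"])
def tl(uv,z=-18.4):
    d=H[:3,:3]@np.array([(uv[0]-s["cx"])/f(s),(uv[1]-s["cy"])/f(s),1]);p=H[:3,3];return p+d*(z-p[2])/d[2]
for uv in [(289,150),(305,153),(362,157),(381,164),(323.5,222),(274,218),(374,232)]: print(uv,np.round(tl(uv),1))
E
```

```text
(289, 150) [ 56.5 -12.9 -18.4]
(305, 153) [ 55.2  -5.8 -18.4]
(362, 157) [ 53.4  19.6 -18.4]
(381, 164) [ 50.3  28.2 -18.4]
(323.5, 222) [ 22.7   2.6 -18.4]
(274, 218) [ 24.7 -20.7 -18.4]
(374, 232) [ 17.7  26.7 -18.4]
```

Converted, -17 mm is -0.34, -10 mm is -0.2.

```bash
echo '[{"z": -0.4,"wz": -0.14},{"z": -0.4,"wz": -0.14},{"z": -0.4,"wz": -0.14},{"z": -0.4,"wz": -0.14},{"z": -0.4,"wz": -0.14},{"z": -0.4,"wz": -0.14},{"z": -0.2,"wz": -0.14},{"x": -0.34,"y": 0.82},{"x": -0.34,"y": 0.82},{"x": -0.34,"y": 0.82},{"x": -0.34,"y": 0.82},{"x": -0.34,"y": 0.82},{"x": -0.34,"y": 0.82},{},{},{}]' | python3 jog.py
python3 - <<'E'
from h import *
w=cam("wrist");save(w,"w5");print(w["position"])
E
```

```text
time: 8.75
tool_pos: [430.9, -125.3, 328.6]
ee_rot: [[0.953, 0.301, -0.01], [0.301, -0.954, -0.008], [-0.012, 0.005, -1.0]]
force: [-0.2, 0.8, -1.6]
opening: 51.4
grasp_force: 56.6
[ 502.96424853 -101.37608181  489.46212034]
```

View pics/w5.png

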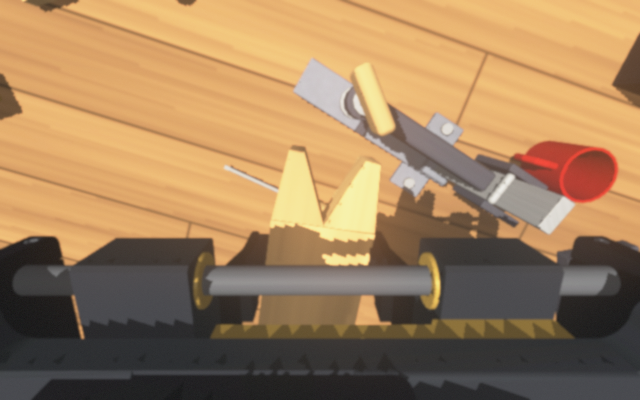

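The view shows the bed's end corners at (313,59) and (294,92), the wing from (363,68) to (383,132), the bar's top at (563,215), and the pin in the fingers with tips at (297,150) and (370,160).

```bash
python3 - <<'E'
from h import *
def mask(s,box,lo,hi):
    x0,y0,x1,y1=box;im=cv2.resize(np.ascontiguousarray(s["image"][y0:y1,x0:x1]),None,fx=4,fy=4,interpolation=cv2.INTER_CUBIC)
    m=cv2.inRange(cv2.cvtColor(im,cv2.COLOR_RGB2HSV),lo,hi)
    c=max(cv2.findContours(m,cv2.RETR_EXTERNAL,cv2.CHAIN_APPROX_NONE)[0],key=cv2.contourArea)
    return c,lambda a:(np.asarray(a)+.5)/4-.5+[x0,y0]
R={}
for n,bb,wb in [("w5",(285,50,350,120),(345,55,405,145)),("w1",(215,75,275,125),(205,98,255,165))]:
    s=load(n)
    print(n,[cv2.cvtColor(s["image"],cv2.COLOR_RGB2HSV)[v,u].tolist() for u,v in ([(315,80),(302,102),(370,90)] if n=="w5" else [(245,100),(230,97),(230,130)])])
    c,g=mask(s,bb,(0,0,60),(180,75,255))
    a=cv2.approxPolyDP(c,8,True)[:,0]
    print("bed",[(np.round(g(q),1).tolist(),np.round(onz(s,g(q),40)[:2],1).tolist()) for q in a])
    c,g=mask(s,wb,(20,40,100),(36,255,255))
    r=cv2.minAreaRect(c); a=cv2.boxPoints(r); print("wing",np.round(g(r[0]),1),np.round(g(a),1).tolist()); R[n]=(s,g(r[0]))
print("wing centre",tri(*R["w1"],*R["w5"]))
E
```

```text
w5 [[174, 6, 206], [16, 130, 223], [26, 90, 247]]
bed [([311.1, 57.9], [559.1, -78.5]), ([293.4, 91.9], [512.3, -68.4]), ([335.6, 119.4], [495.6, -133.1]), ([349.4, 119.4], [501.3, -150.9]), ([349.4, 81.6], [546.8, -135.0])]
wing [373.4  97.6] [[352.3, 66.7], [368.4, 60.6], [394.4, 128.5], [378.4, 134.6]]
w1 [[165, 5, 197], [170, 4, 195], [23, 101, 246]]
bed [([232.1, 87.1], [556.9, -77.5]), ([223.4, 105.1], [527.1, -71.2]), ([232.1, 108.4], [526.7, -85.2]), ([241.6, 124.4], [508.1, -105.4]), ([254.1, 124.4], [514.3, -123.9]), ([251.6, 117.9], [522.5, -117.6]), ([258.1, 124.4], [516.2, -129.9]), ([274.4, 124.4], [524.3, -154.0]), ([274.1, 109.9], [545.1, -147.4]), ([240.9, 88.6], [559.0, -90.6])]
wing [227.9 132.3] [[210.5, 110.1], [220.7, 105.0], [245.3, 154.4], [235.1, 159.5]]
wing centre (array([ 520.94565197, -138.45476608,  254.20847787]), np.float64(0.22264357763837245))
```

Converted, 31 mm is 0.62, 23 mm is 0.46.

```bash
echo '[{"wz": -0.14},{"wz": -0.14},{"wz": -0.14},{"wz": -0.14},{"wz": -0.14},{"wz": -0.14},{"wz": -0.14},{"wz": -0.14},{"wz": -0.07},{"x": 0.62,"y": 0.46},{"x": 0.62,"y": 0.46},{"x": 0.62,"y": 0.46},{"x": 0.62,"y": 0.46},{"x": 0.62,"y": 0.46},{"z": 0.8},{"z": 0.8},{"z": 0.8},{},{},{}]' | python3 jog.py; python3 -c "
from h import *
print(arm.get_obs()['joint_pos'])"
```

```text
time: 10.8
tool_pos: [558.4, 18.9, 210.1]
ee_rot: [[0.076, 0.997, -0.003], [0.997, -0.076, -0.008], [-0.008, -0.003, -1.0]]
force: [0.4, 0.4, -0.2]
opening: 51.6
grasp_force: 56.6
[-0.17087147  0.29156761  0.07071091  1.82986909 -0.01464977  1.02486294
 -0.17111603]
```

Converted, -20 mm is -0.4, -18 mm is -0.36.

```bash
echo '[{"z": 0.8},{"z": 0.8},{"z": 0.7},{"z": 0.3},{},{"x": -0.4,"y": -0.07},{"x": -0.4,"y": -0.07},{"x": -0.4,"y": -0.07},{"x": -0.36,"y": -0.07},{},{},{}]' | python3 jog.py
python3 - <<'E'
from h import *
save(cam("scene"),"s2");save(cam("top"),"t2")
s=load("s2");im=cv2.resize(s["image"][60:260,200:420],None,fx=2.5,fy=2.5,interpolation=cv2.INTER_CUBIC)
cv2.imwrite("pics/s2c.png",im[:,:,::-1])
E
```

```text
time: 12.0
tool_pos: [537.3, -58.4, 79.9]
ee_rot: [[0.075, 0.997, -0.005], [0.997, -0.075, -0.008], [-0.008, -0.004, -1.0]]
force: [-0.4, -0.1, -1.3]
opening: 51.4
grasp_force: 56.6
```

View pics/s2c.png

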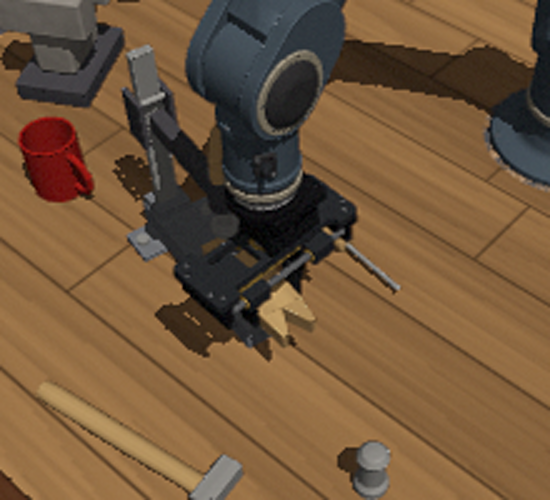

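The crop shows the pin held over the bed, nose out at (285,315), with the gripper clear of the arm and wing.

Converted, 15 mm is 0.3, 12 mm is 0.24.

```bash
echo '[{"z": 0.3},{"z": 0.24},{"z": 0.12},{},{}]' | python3 jog.py; echo '[{"z": 0.02},{"z": 0.02},{"z": 0.02},{},{}]' | python3 jog.py | grep -E "tool|force"
```

```text
time: 12.6
tool_pos: [535.8, -59.9, 45.6]
ee_rot: [[0.076, 0.997, -0.008], [0.997, -0.076, -0.009], [-0.009, -0.007, -1.0]]
force: [-0.4, -0.7, -1.8]
opening: 51.6
grasp_force: 56.6
tool_pos: [535.9, -59.9, 43.3]
force: [-1.4, 0.9, 5.1]
grasp_force: 56.6
```

```bash
echo '[{},{},{},{},{"wz": 0.07},{"wz": 0.07},{},{}]' | python3 jog.py 70; echo '[{},{},{},{},{},{},{},{}]' | python3 jog.py 40 25
python3 - <<'E'
from h import *
w=cam("wrist");save(w,"w6")
im=cv2.resize(w["image"][130:240,220:440],None,fx=3,fy=3,interpolation=cv2.INTER_CUBIC);cv2.imwrite("pics/w6c.png",im[:,:,::-1])
E
```

```text
time: 13.9
tool_pos: [535.6, -60.0, 42.5]
ee_rot: [[0.213, 0.977, -0.008], [0.977, -0.213, -0.009], [-0.01, -0.005, -1.0]]
force: [0.3, 0.3, 0.1]
opening: 70.1
grasp_force: 0.0
time: 14.7
tool_pos: [535.6, -60.1, 42.6]
ee_rot: [[0.215, 0.977, -0.007], [0.977, -0.215, -0.009], [-0.01, -0.005, -1.0]]
force: [0.7, -0.9, 0.2]
opening: 49.7
grasp_force: 24.9
```

View pics/w6c.png

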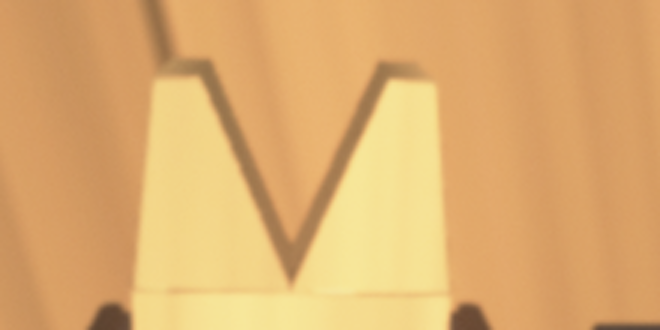

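The pin is now square in the grip. The nose edge is symmetric about the image centre (crop (153,78) to (436,82)) and the V apex is at crop (291,285). The pin sits about 3 mm off the bed's centre line, so I'll shift it and then ease it up to the ledge.

Converted, 1.5 mm is 0.03.

```bash
echo '[{"y": 0.03},{"y": 0.03},{},{}]' | python3 jog.py| grep -E "tool|force"; echo '[{"x": -0.02},{"x": -0.02},{},{}]' | python3 jog.py| grep -E "tool|force";echo '[{"x": -0.02},{"x": -0.02},{},{}]' | python3 jog.py| grep -E "tool|force"
```

```text
tool_pos: [538.7, -60.7, 42.6]
force: [-0.4, 0.0, 1.8]
grasp_force: 24.9
tool_pos: [538.5, -62.8, 42.6]
force: [1.1, 0.6, -1.2]
grasp_force: 24.9
tool_pos: [537.7, -64.8, 42.6]
force: [-0.3, -0.3, -0.7]
grasp_force: 24.9
```

Converted, -1 mm is -0.02.

```bash
echo '[{"x": -0.02},{"x": -0.02},{},{}]' | python3 jog.py| grep -E "tool|force"; echo '[{"x": -0.02},{"x": -0.02},{},{}]' | python3 jog.py| grep -E "tool|force"
python3 - <<'E'
from h import *
w=cam("wrist");save(w,"w7");p=pinpoly(w,(240,130,400,240));print(np.round(p,1).tolist())
for q in p:print(np.round(onz(w,q,62),1))
E
```

```text
tool_pos: [537.4, -65.8, 42.7]
force: [0.4, 2.8, -0.6]
grasp_force: 24.9
tool_pos: [537.4, -65.9, 42.8]
force: [2.2, 7.7, 0.2]
grasp_force: 25.0
[[363.6, 158.1], [349.1, 158.4], [319.1, 223.6], [320.6, 226.9], [291.6, 227.6], [289.9, 225.1], [295.9, 224.1], [298.4, 218.4], [302.6, 222.9], [300.1, 224.6], [305.9, 223.9], [303.4, 217.9], [307.9, 211.9], [300.6, 194.1], [297.9, 195.1], [301.6, 198.9], [296.4, 204.1], [299.4, 209.4], [295.4, 209.1], [295.6, 197.9], [292.4, 194.9], [295.6, 195.6], [295.6, 183.4], [285.6, 159.4], [283.6, 171.1], [287.9, 173.1], [282.6, 183.1], [275.1, 186.9], [273.1, 162.9], [279.1, 163.9], [273.4, 157.9], [266.6, 223.1], [281.6, 226.9], [265.1, 228.1], [265.6, 239.4], [367.6, 239.4], [368.4, 229.1], [346.1, 228.4], [367.6, 224.6]]
[570.  -17.7  62. ]
[563.7 -16.5  62. ]
[544.3 -43.6  62. ]
[544.7 -45.4  62. ]
[531.2 -42.9  62. ]
[530.7 -41.5  62. ]
[533.6 -41.6  62. ]
[535.4 -39.   62. ]
[536.8 -41.6  62. ]
[535.5 -42.2  62. ]
[538.2 -42.4  62. ]
[537.7 -39.3  62. ]
[540.4 -36.9  62. ]
[539.1 -27.9  62. ]
[537.7 -28.1  62. ]
[539.  -30.2  62. ]
[536.1 -32.1  62. ]
[536.8 -34.9  62. ]
[535.1 -34.3  62. ]
[536.4 -29.1  62. ]
[535.3 -27.4  62. ]
[536.7 -28.1  62. ]
[538.  -22.5  62. ]
[536.2 -10.9  62. ]
[534.  -15.9  62. ]
[535.7 -17.2  62. ]
[532.3 -21.1  62. ]
[528.5 -22.1  62. ]
[530.4 -11.3  62. ]
[532.9 -12.3  62. ]
[531.   -9.1  62. ]
[520.3 -38.2  62. ]
[526.7 -41.5  62. ]
[519.  -40.5  62. ]
[517.7 -46.   62. ]
[565.2 -56.3  62. ]
[566.4 -51.2  62. ]
[556.2 -48.6  62. ]
[566.4 -48.9  62. ]
```

The tail met the ledge (7.7 N) and the pin is centred. Next I'll release, lift, shut the fingers and move over the push point.

The manual's scale: shifts go in units of 50 mm. Converting my numbers, 1.5 mm is 0.03.

```bash
echo '[{"x": 0.03},{}]' | python3 jog.py | grep force; echo '[{},{},{},{},{"z": -0.6},{"z": -0.9},{"z": -0.9},{"z": -0.9},{"z": -0.9},{"z": -0.9},{"z": -0.6},{},{}]' | python3 jog.py 75
python3 - <<'E'
from h import *
w=cam("wrist");save(w,"w8")
p=pinpoly(w,(220,100,420,240));print(np.round(p,1).tolist())
for q in p:print(np.round(onz(w,q,62),1))
E
```

```text
force: [0.2, 5.4, -0.2]
grasp_force: 24.9
time: 18.3
tool_pos: [539.0, -64.9, 327.8]
ee_rot: [[0.215, 0.977, -0.007], [0.976, -0.215, -0.009], [-0.01, -0.005, -1.0]]
force: [0.9, -0.2, 0.1]
opening: 75.1
grasp_force: 0.0
[[331.4, 125.9], [326.9, 128.4], [316.6, 150.6], [311.1, 148.6], [307.1, 135.6], [300.4, 137.9], [299.6, 148.6], [306.9, 150.1], [298.6, 154.9], [298.9, 237.4], [307.1, 227.9], [319.1, 226.4], [324.1, 212.1], [323.1, 228.1], [331.4, 236.4], [334.9, 151.4]]
[568.8 -17.3  62. ]
[562.4 -19.2  62. ]
[543.3 -44.4  62. ]
[536.8 -40.3  62. ]
[535.3 -22.7  62. ]
[526.1 -23.6  62. ]
[521.9 -37.   62. ]
[530.8 -41.   62. ]
[518.7 -44.8  62. ]
[ 492.  -159.6   62. ]
[ 506.8 -148.    62. ]
[ 523.8 -149.4   62. ]
[ 535.2 -130.2   62. ]
[ 528.8 -153.2   62. ]
[ 537.7 -168.    62. ]
[566.6 -50.5  62. ]
```

Converted, 25 mm is 0.5, -1 mm is -0.02.

```bash
echo '[{"x": -0.66},{"x": -0.66},{"x": -0.66},{"x": -0.66},{"x": -0.66,"y": -0.02},{"wy": -0.08},{"z": 0.7},{"z": 0.7},{"z": 0.5},{},{}]' | python3 jog.py 0 20
python3 - <<'E'
from h import *
save(cam("scene"),"s3");s=load("s3");im=cv2.resize(s["image"][40:240,200:420],None,fx=2.5,fy=2.5,interpolation=cv2.INTER_CUBIC)
cv2.imwrite("pics/s3c.png",im[:,:,::-1])
print(arm.get_obs()["joint_pos"])
E
```

```text
time: 19.45
tool_pos: [500.0, -233.6, 233.9]
ee_rot: [[0.214, 0.977, -0.027], [0.973, -0.215, -0.086], [-0.09, -0.008, -0.996]]
force: [-0.0, -0.7, 0.8]
opening: 1.7
grasp_force: 0.0
[0.10506747 0.2520943  0.24722327 1.83432361 0.03350748 1.05617349
 0.1117518 ]
```

View pics/s3c.png

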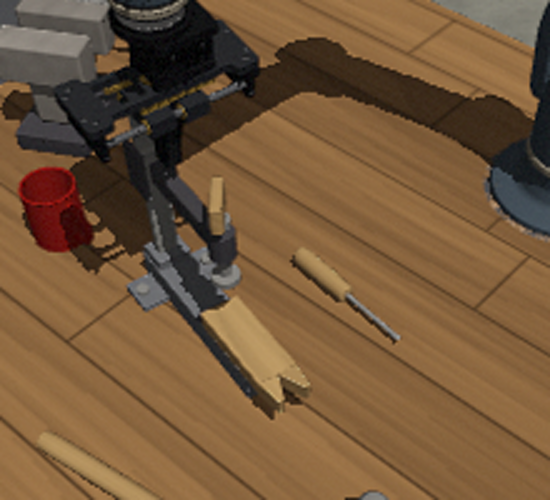

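The pin lies on the bed under the pad with its notch outward. The gripper is shut above the arm and clear of the bar.

Converted, 20 mm is 0.4, 10 mm is 0.2.

```bash
echo '[{"x": 0.12},{"x": 0.036,"z": 0.4},{"x": 0.018,"z": 0.2},{"x": 0.018,"z": 0.2},{},{}]' | python3 jog.py | grep -E "tool|force"; echo '[{"x": 0.018,"z": 0.2},{"x": 0.018,"z": 0.2},{"x": 0.018,"z": 0.2},{}]' | python3 jog.py | grep -E "tool|force"
```

```text
tool_pos: [501.8, -228.0, 194.3]
force: [-0.4, 0.2, 0.6]
grasp_force: 0.0
tool_pos: [500.5, -227.6, 162.2]
force: [0.5, -0.2, 0.4]
grasp_force: 0.2
```

```bash
for i in 1 2 3; do echo '[{"x": 0.01,"z": 0.12},{"x": 0.01,"z": 0.12},{}]' | python3 jog.py | grep -E "tool|^force"; done; python3 - <<'E'
from h import *
save(cam("scene"),"s4");s=load("s4");im=cv2.resize(s["image"][40:240,200:420],None,fx=2.5,fy=2.5,interpolation=cv2.INTER_CUBIC)
cv2.imwrite("pics/s4c.png",im[:,:,::-1])
E
```

```text
tool_pos: [500.7, -227.7, 150.8]
force: [0.3, 0.0, 1.2]
tool_pos: [501.0, -227.8, 138.9]
force: [0.1, -0.6, 0.4]
tool_pos: [501.5, -229.3, 128.7]
force: [-1.5, -0.7, 7.3]
```

```bash
cat >> h.py <<'E'
def wing(s,box):
    x0,y0,x1,y1=box;h=cv2.cvtColor(s["image"],cv2.COLOR_RGB2HSV)[y0:y1,x0:x1]
    m=cv2.inRange(h,(14,60,90),(35,255,255)); n,l,st,c=cv2.connectedComponentsWithStats(m)
    return [(st[i].tolist(),(c[i]+[x0,y0]).round(1).tolist()) for i in range(1,n) if st[i][4]>15]
E
python3 - <<'E'
from h import *
s=load("s3")
hs=cv2.cvtColor(s["image"],cv2.COLOR_RGB2HSV)
print([hs[v,u].tolist() for u,v in [(286,123),(284,118),(287,128),(300,115),(310,160)]])
O=np.array([520.3,-141.5,0])
for z in (252,236,218,200,180,160,140): print(z,proj(s,O+[0,0,z]).round(1))
for n in("s3","s4"):
    h=cv2.cvtColor(load(n)["image"],cv2.COLOR_RGB2HSV)[95:180,270:305]
    m=cv2.inRange(h,(18,60,120),(35,255,255)); nn,l,st,c=cv2.connectedComponentsWithStats(m)
    print(n,[(st[i].tolist(),(c[i]+[270,95]).round(1).tolist()) for i in range(1,nn) if st[i][4]>10])
E
```

```text
[[18, 120, 182], [18, 124, 156], [18, 133, 132], [15, 139, 139], [15, 142, 131]]
252 [285.2 117.9]
236 [285.9 122.7]
218 [286.5 128. ]
200 [287.2 133.1]
180 [287.9 138.6]
160 [288.6 143.9]
140 [289.2 149. ]
s3 [([14, 16, 5, 14, 62], [286.0, 117.6]), ([11, 64, 24, 21, 311], [294.2, 169.9])]
s4 [([15, 35, 6, 15, 56], [287.6, 136.1]), ([11, 66, 24, 19, 192], [295.5, 172.5])]
```

Converted, 1 mm is 0.02, 0.1 mm is 0.002.

```bash
echo '[{"x": 0.002,"z": 0.02},{"x": 0.002,"z": 0.02},{}]' | python3 jog.py | grep -E "tool|^force"; echo '[{"x": 0.002,"z": 0.02},{"x": 0.002,"z": 0.02},{}]' | python3 jog.py | grep -E "tool|^force"
```

```text
tool_pos: [501.7, -229.4, 128.1]
force: [-5.2, -0.4, 16.0]
tool_pos: [501.9, -229.6, 127.6]
force: [-7.7, 1.4, 27.9]
```

Converted, 1 mm is 0.02, 0.1 mm is 0.002.

```bash
echo '[{"x": 0.002,"z": 0.02},{}]' | python3 jog.py | grep -E "tool|^force"
```

```text
tool_pos: [502.0, -229.6, 127.3]
force: [-8.9, 3.1, 31.2]
```

Converted, -40 mm is -0.8, -30 mm is -0.6.

```bash
echo '[{"x": -0.018,"z": -0.2},{"x": -0.054,"z": -0.6},{"x": -0.072,"z": -0.8},{"x": -0.072,"z": -0.8},{"x": -0.072,"z": -0.8},{"wy": 0.08},{},{}]' | python3 jog.py ; python3 - <<'E'
from h import *
s=cam("wrist");save(s,"a1")
P=np.array([520.3,-141.5,188]);u=proj(s,P);print(u)
b=[max(0,int(u[0]-70)),max(0,int(u[1]-60)),int(u[0]+70),int(u[1]+60)]
h=cv2.cvtColor(s["image"],cv2.COLOR_RGB2HSV);print(h[int(u[1]),int(u[0])])
m=cv2.inRange(h[b[1]:b[3],b[0]:b[2]],(20,40,100),(36,255,255))
for c in cv2.findContours(m,cv2.RETR_EXTERNAL,cv2.CHAIN_APPROX_NONE)[0]:
    if cv2.contourArea(c)>60: r=cv2.minAreaRect(c);print(cv2.contourArea(c),np.round(r[0]+np.array(b[:2]),1),np.round(r[1],1),r[2],np.round(cv2.boxPoints(r)+np.array(b[:2]),1).tolist())
E
```

```text
time: 23.05
tool_pos: [501.2, -228.3, 282.2]
ee_rot: [[0.216, 0.976, -0.01], [0.976, -0.216, -0.009], [-0.011, -0.007, -1.0]]
force: [0.2, 1.5, -0.4]
opening: 0.3
grasp_force: 0.0
[316.40699304  88.98043808]
[ 23 105 245]
242.5 [333.9  99. ] [10.6 40.5] 3.5763344764709473 [[327.3, 118.8], [329.8, 78.4], [340.4, 79.1], [337.9, 119.5]]
3187.0 [317.6  74.5] [46.3 93.4] 0.6661999821662903 [[293.9, 120.9], [295.0, 27.5], [341.3, 28.0], [340.2, 121.4]]
```

```bash
python3 - <<'E'
from h import *
for n,ends in [("w1",[(215.6,107.5),(240.2,157)]),("w5",[(360.3,63.6),(386.4,131.5)])]:
    s=load(n);a,b=[onz(s,e,248) for e in ends];d=a-b;print(n,a.round(1),b.round(1),np.linalg.norm(d),np.degrees(np.arctan2(d[1],d[0])))
E
echo '[{"x": 0.3,"y": -0.8},{"x": 0.3,"y": -0.8},{"x": 0.3,"y": -0.8},{"x": 0.3},{},{}]' | python3 jog.py 60; cat > m.py <<'E'
from h import *
import sys
s=cam("wrist");save(s,sys.argv[1])
P=np.array([520.3,-141.5,180]);u=proj(s,P);print(u, proj(s,[531,-97,62]))
b=[max(0,int(u[0]-80)),max(0,int(u[1]-60)),int(u[0]+80),int(u[1]+60)]
h=cv2.cvtColor(s["image"],cv2.COLOR_RGB2HSV);print(h[int(u[1]),int(u[0])])
m=cv2.inRange(h[b[1]:b[3],b[0]:b[2]],(20,40,100),(36,255,255))
for c in cv2.findContours(m,cv2.RETR_EXTERNAL,cv2.CHAIN_APPROX_NONE)[0]:
    if cv2.contourArea(c)>60: r=cv2.minAreaRect(c);print(cv2.contourArea(c),np.round(r[0]+np.array(b[:2]),1),np.round(r[1],1),r[2],np.round(cv2.boxPoints(r)+np.array(b[:2]),1).tolist())
E
python3 m.py a2
```

```text
w1 [ 538.1 -120.8  248. ] [ 501. -154.  248.] 49.81224587196564 41.88561877296497
w5 [ 540.  -122.8  248. ] [ 502.1 -156.8  248. ] 50.90703838641586 41.952855920341264
time: 23.7
tool_pos: [397.9, -143.6, 282.9]
ee_rot: [[0.213, 0.977, -0.008], [0.977, -0.213, -0.01], [-0.011, -0.006, -1.0]]
force: [-1.0, -0.4, -0.4]
opening: 40.4
grasp_force: 0.0
[460.41287968 167.21281515] [422.32657988 108.99162929]
[ 22 112 242]
721.0 [463.6 171.1] [12.7 63.1] 41.633541107177734 [[437.9, 190.5], [479.8, 143.3], [489.3, 151.7], [447.4, 198.9]]
1405.0 [419.5 138.9] [43.8 68. ] 5.19442892074585 [[394.6, 170.8], [400.7, 103.1], [444.4, 107.0], [438.2, 174.7]]
```

```bash
python3 - <<'E'
from h import *
s=load("a2");S=cam("scene");save(S,"s5")
for z in(184,188,192): print(z,onz(s,(463.6,171.1),z).round(1))
for e in [(442.6,194.7),(484.5,147.5)]: print(onz(s,e,188).round(1))
h=cv2.cvtColor(S["image"],cv2.COLOR_RGB2HSV)[95:180,265:305]
m=cv2.inRange(h,(18,60,120),(35,255,255)); nn,l,st,c=cv2.connectedComponentsWithStats(m)
for i in range(1,nn):
    if st[i][4]>10: q=c[i]+[265,95];print(st[i],q,tri(s,(463.6,171.1),S,q))
E
```

```text
184 [ 521.  -144.2  184. ]
188 [ 519.3 -143.   188. ]
192 [ 517.7 -141.9  192. ]
[ 500.8 -159.2  188. ]
[ 537.1 -127.6  188. ]
[20 35  6 12 48] [287.33333333 135.75      ] (array([ 519.30889942, -143.14978702,  188.35704679]), np.float64(0.4392231094312634))
[ 16  66  24  19 190] [295.42105263 172.38947368] (array([ 544.21002163, -139.66233962,   88.33750985]), np.float64(65.29660043925801))
```

Converted, 40 mm is 0.8, 39 mm is 0.78.

```bash
echo '[{"x": 0.52,"y": 0.8},{"x": 0.52,"y": 0.8},{"x": -0.52,"y": 0.78,"wy": 0.03},{"x": -0.52,"wy": 0.03},{"wz": -0.14},{"wz": -0.14},{"wz": -0.14},{"wz": -0.14},{"wz": -0.14},{"wz": -0.14},{"wz": -0.14},{"wz": -0.14},{"wz": -0.14},{"wz": -0.14},{"wz": -0.14},{"wz": -0.14},{"wz": -0.14},{"wz": -0.14},{"wz": -0.14},{"wz": -0.14}]' | python3 jog.py 50 >/dev/null;  echo '[{"wz": -0.14},{"wz": -0.13},{},{}]' | python3 jog.py; cat > d.py <<'E'
from h import *
o=arm.get_obs();R=np.array(o["ee_rot"]);print(np.round(o["joint_pos"],2),"heading",np.degrees(np.arctan2(R[1,0],R[0,0])))
ax=np.array([np.cos(np.radians(77.2)),np.sin(np.radians(77.2)),0])
T=np.array([519.3,-143.1,188])+.06*ax*31; T[2]=157
print("target",T,"tool delta",(R.T@(T-o["tool_pos"])).round(1)); want=np.array([ax[0]*.06,ax[1]*.06,-1]); print("z err in tool",(R.T@want).round(3))
E
python3 d.py
```

```text
time: 26.2
tool_pos: [514.0, -170.0, 281.5]
ee_rot: [[-0.753, -0.658, 0.005], [-0.657, 0.752, 0.05], [-0.036, 0.034, -0.999]]
force: [0.1, -1.0, -0.8]
opening: 50.1
grasp_force: 0.0
[ 0.36  0.21 -0.11  1.76 -0.03  1.18  2.56] heading -138.8602501552858
target [ 519.71208021 -141.2862222   157.        ] tool delta [-18.6  13.6 125.8]
z err in tool [-1.200e-02  1.000e-03  1.002e+00]
```

Converted, 30 mm is 0.6, 20 mm is 0.4.

```bash
echo '[{"x": -0.372,"y": 0.272,"z": 0.2},{"z": 0.6},{"z": 0.6},{"z": 0.4},{"z": 0.3},{"z": 0.2},{"z": 0.1},{"z": 0.1},{},{},{}]' | python3 jog.py; python3 d.py
```

```text
time: 27.3
tool_pos: [520.0, -140.7, 158.9]
ee_rot: [[-0.75, -0.661, 0.007], [-0.66, 0.75, 0.049], [-0.038, 0.033, -0.999]]
force: [1.0, 0.0, -0.2]
opening: 49.9
grasp_force: 0.0
[ 0.32  0.32 -0.13  1.92 -0.01  0.91  2.5 ] heading -138.65232386877898
target [ 519.71208021 -141.2862222   157.        ] tool delta [ 0.7 -0.3  1.9]
z err in tool [-0.011  0.002  1.002]
```

Close on the wing.

```bash
echo '[{"x": 0.014,"y": -0.006,"z": 0.02},{},{},{},{},{},{},{}]' | python3 jog.py 5 50; python3 d.py
```

```text
time: 28.1
tool_pos: [519.4, -142.7, 157.2]
ee_rot: [[-0.751, -0.661, 0.006], [-0.66, 0.75, 0.048], [-0.036, 0.032, -0.999]]
force: [1.9, -5.9, -1.6]
opening: 14.2
grasp_force: 50.0
[ 0.32  0.33 -0.13  1.92 -0.01  0.9   2.5 ] heading -138.67923551395677
target [ 519.71208021 -141.2862222   157.        ] tool delta [-1.1  0.9  0.3]
z err in tool [-0.012  0.003  1.002]
```

```bash
echo '[{"x": 0.02,"y": -0.02},{"z": 0.003,"wz": 0.14},{"z": 0.003,"wz": 0.14},{"z": 0.003,"wz": 0.14},{"z": 0.003,"wz": 0.14},{"z": 0.003,"wz": 0.14},{"z": 0.003,"wz": 0.14},{"z": 0.003,"wz": 0.14},{"z": 0.003,"wz": 0.14},{}]' | python3 jog.py; python3 -c "
from h import *
o=arm.get_obs();print(o['joint_pos'][6],o['torque'])"
```

```text
time: 29.1
tool_pos: [519.7, -144.5, 156.9]
ee_rot: [[-0.92, 0.391, 0.007], [0.391, 0.919, 0.048], [0.012, 0.047, -0.999]]
force: [0.5, -7.2, 2.4]
opening: 13.8
grasp_force: 50.0
1.4653745102647076 [-0.9172574  -0.17075176 -0.07728767]
```

```bash
echo '[{"x": -0.008,"y": -0.018,"z": 0.003,"wz": 0.14},{"z": 0.003,"wz": 0.14},{"z": 0.003,"wz": 0.14},{"z": 0.003,"wz": 0.14},{"z": 0.003,"wz": 0.14},{"z": 0.003,"wz": 0.14},{"z": 0.003,"wz": 0.14},{"z": 0.003,"wz": 0.14},{"z": 0.003,"wz": 0.14},{"z": 0.003,"wz": 0.14},{}]' | python3 jog.py | grep -vE "time"; echo '[{"z": 0.003,"wz": 0.14},{"z": 0.003,"wz": 0.14},{"z": 0.003,"wz": 0.14},{"z": 0.003,"wz": 0.14},{"z": 0.003,"wz": 0.14},{"z": 0.003,"wz": 0.14},{"z": 0.003,"wz": 0.14},{"z": 0.003,"wz": 0.14},{"z": 0.003,"wz": 0.14},{"z": 0.003,"wz": 0.14},{},{}]' | python3 jog.py; python3 -c "
from h import *
o=arm.get_obs();print(o['joint_pos'][6],o['torque'])"
```

```text
tool_pos: [518.5, -146.0, 156.5]
ee_rot: [[0.229, 0.973, 0.006], [0.972, -0.229, 0.048], [0.048, -0.006, -0.999]]
force: [-5.2, -7.2, 12.1]
opening: 13.4
grasp_force: 50.0
time: 31.4
tool_pos: [517.6, -144.7, 156.3]
ee_rot: [[0.998, -0.058, 0.004], [-0.058, -0.997, 0.053], [0.001, -0.053, -0.999]]
force: [-12.2, -2.5, 26.6]
opening: 13.6
grasp_force: 50.0
-1.0622930424222232 [0.29514681 2.59439741 0.12318879]
```

Converted, -1 mm is -0.02.

```bash
echo '[{"z": -0.02},{"z": -0.02},{"z": -0.02},{}]' | python3 jog.py | grep -E "tool|force"; echo '[{"wz": 0.14},{"wz": 0.14},{"wz": 0.14},{"wz": 0.14},{"wz": 0.14},{"wz": 0.14},{"wz": 0.14},{"wz": 0.14},{}]' | python3 jog.py; python3 -c "
from h import *
o=arm.get_obs();print(o['joint_pos'][6],o['torque'])"
```

```text
tool_pos: [517.1, -144.6, 156.5]
force: [-6.4, -6.5, 8.2]
grasp_force: 50.0
time: 32.7
tool_pos: [518.2, -143.5, 156.6]
ee_rot: [[0.382, -0.924, 0.004], [-0.923, -0.381, 0.052], [-0.046, -0.023, -0.999]]
force: [-5.4, -2.9, 8.4]
opening: 13.7
grasp_force: 50.0
-2.0190209599332647 [0.15256498 0.81042665 0.03175061]
```

Converted, -0.8 mm is -0.016.

```bash
echo '[{"z": -0.016},{}]' | python3 jog.py | grep force; echo '[{},{},{},{},{"z": -0.2},{"z": -0.6},{"z": -0.8},{"z": -0.8},{"z": -0.6},{"wz": 0.14},{"wz": 0.14},{"x": -0.8},{"x": -0.8},{"x": -0.8},{},{}]' | python3 jog.py 45; python3 - <<'E'
from h import *
s=cam("wrist");save(s,"b1");S=cam("scene");save(S,"s6")
for P in([520,-143,188],[543,-44,62]):print(proj(s,P))
h=cv2.cvtColor(S["image"],cv2.COLOR_RGB2HSV)[95:180,265:305]
m=cv2.inRange(h,(18,60,100),(35,255,255)); nn,l,st,c=cv2.connectedComponentsWithStats(m)
print([(st[i].tolist(),(c[i]+[265,95]).round(1).tolist()) for i in range(1,nn) if st[i][4]>10])
# pin change in scene between s5 and s6, and overall change since start for bystanders
for n in("s5","scene0"):
    d=cv2.absdiff(load(n)["image"],S["image"]).max(2)>40
    nn,l,st,c=cv2.connectedComponentsWithStats(d.astype(np.uint8)); print(n,[st[i].tolist() for i in range(1,nn) if st[i][4]>25])
E
```

```text
force: [-3.7, -3.0, 2.0]
grasp_force: 50.0
time: 34.5
tool_pos: [510.4, -34.4, 309.6]
ee_rot: [[0.122, -0.992, 0.001], [-0.991, -0.122, 0.054], [-0.054, -0.008, -0.999]]
force: [-0.7, -0.2, 0.1]
opening: 45.2
grasp_force: 0.0
[322.87968847  54.91406064]
[293.45839078 148.28021473]
[([17, 65, 23, 20, 187], [295.7, 172.5])]
s5 [[256, 0, 147, 157, 5514], [471, 0, 13, 17, 119], [426, 5, 16, 28, 147], [437, 18, 39, 60, 422], [416, 34, 15, 34, 145], [275, 47, 17, 30, 260], [302, 49, 33, 33, 226], [457, 55, 17, 32, 89], [292, 66, 15, 22, 116], [438, 75, 10, 12, 55], [282, 79, 9, 7, 33], [404, 80, 11, 8, 39], [381, 96, 16, 13, 33], [266, 147, 17, 20, 94], [256, 155, 22, 19, 131]]
scene0 [[230, 0, 9, 14, 79], [259, 0, 6, 9, 30], [256, 0, 148, 208, 8085], [413, 0, 70, 86, 2192], [413, 32, 16, 50, 237], [245, 46, 19, 14, 182], [433, 46, 25, 23, 249], [421, 49, 11, 19, 52], [453, 61, 6, 13, 29], [434, 74, 18, 7, 52], [249, 95, 11, 32, 141], [258, 107, 8, 19, 48], [258, 136, 10, 8, 27], [266, 145, 15, 22, 87], [256, 155, 22, 19, 131], [359, 206, 58, 15, 468]]
```

```bash
python3 - <<'E'
from h import *
s=load("b1");h=cv2.cvtColor(s["image"],cv2.COLOR_RGB2HSV)
m=cv2.inRange(h[5:125,250:400],(20,40,100),(36,255,255))
for c in cv2.findContours(m,cv2.RETR_EXTERNAL,cv2.CHAIN_APPROX_NONE)[0]:
    if cv2.contourArea(c)>60:
        r=cv2.minAreaRect(c);B=cv2.boxPoints(r)+[250,5];print(cv2.contourArea(c),np.round(r[1],1),np.round(B,1).tolist())
        W=[onz(s,b,188)for b in B];print(np.round(W,1).tolist());
        for i in(0,1): d=W[i+1]-W[i];print(np.linalg.norm(d),np.degrees(np.arctan2(d[1],d[0]))%180)
E
```

```text
90.0 [ 7.1 22.5] [[335.9, 72.7], [344.0, 51.7], [350.6, 54.2], [342.5, 75.2]]
[[507.9, -131.3, 188.0], [503.7, -147.4, 188.0], [498.2, -146.2, 188.0], [502.3, -130.0, 188.0]]
16.61692217583865 75.56496659752192
5.6290509403105 167.8100466284998
2077.5 [46.3 83.6] [[275.3, 122.6], [304.6, 44.4], [348.0, 60.6], [318.7, 138.9]]
[[553.3, -85.9, 188.0], [535.3, -148.8, 188.0], [499.5, -141.3, 188.0], [515.0, -76.9, 188.0]]
65.38099687326829 74.00484155471474
36.499704311971946 168.14176315962084
```

```bash
python3 -c "
from workcell import arm
print(arm.hand_in())"
```

```text
the job is handed in; nothing more can be done
None
```

I handed the job in at about 34.5 s. The notched pin lies flat, tail against the ledge and centred. The jaw was pushed down until it jammed, reaching 31 N against the advised 15–20 N. The wing was turned about 4.95 rad clockwise and let go. No bystander shift showed in the scene picture, but the pad force, arm tilt and final wing angle were inferred, not measured.

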